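# Halva and biscuit stack for tea

### The arm

A 6-joint arm with a two-finger parallel gripper is mounted at the origin on the work surface. World frame = base frame: x ahead of the robot, y to its left, z up, the work surface at z = 0. Lengths are in m, angles in rad, forces in N, time in s.
With the tool pointing down it reaches from about 0.3 to 0.775 m from the base axis. Payload 14.6 kg.
Tool frame: the origin (TCP) lies midway between the tips of the shut fingers; the grasp point (between the pads) lies 19 mm behind it (ctrl.pinch_z is the z of the grasp point in the tool frame, in m); z points along the fingers, y is the line along which they close (so a half turn about z gives the same grasp; the last joint's range is limited). The gripper opens to 94 mm and grips with 3 to 60 N. Pads are 16 mm wide; open, the fingers measure 119 mm over their backs; the gripper's body (75 mm by 177 mm) begins 78 mm behind the grasp point.
Start: joints at [1.051, 0.3, 1.521, -0, 1.321, -0.067], TCP at [0.241, 0.495, 0.205] pointing down, gripper open.
Joint ranges: [-3.03, 3.03], [-0.79, 2.21], [0.23, 2.52], [-1.04, 4.18], [0, 3.07], [-2.55, 2.55]. Speed limits (rad/s): [2.22, 2.22, 2.57, 3.14, 3.14, 3.14].

### API

Orientations are given as [roll, pitch, yaw] about the fixed x, y, z axes, in that order (R = Rz(yaw) Ry(pitch) Rx(roll)).
In Python, from station import ctrl, camera, ticket gives the robot as it stands. The module is installed in compiled form; this text tells all that it offers.
- The arm moves only by the shell command python3 -m inch 'ROWS' [FORCE]. ROWS is text: rows parted by semicolons, each of 7 numbers parted by spaces: the opening, from -1 (shut) to 1 (fully open), then the shift along the tool's x, y, z in units of 0.03 m (1.0 is 0.03 m), then the turn, a rotation vector about the tool's x, y, z in units of 10 degrees (1.0 is 10 degrees). In form: grip dx dy dz rx ry rz; .... A call has 1 to 10 rows; each row shifts and turns the commanded pose from where the row before left it, along the tool's axes as they then stand; what a row does not reach is not made up. A row lasts 1/8 s, in which the tool goes at most 62.5 mm and 10.7 degrees, less where a joint would pass 70% of its speed; a pose out of reach is approached as far as the arm can. A call with a number of a shift or a turn outside -1 to 1 is refused whole. A call with a gripper value outside its range is refused whole. The fingers move at their own pace and stop on an object; FORCE is the grip in N (left out, the last holds). Time passes only in rows, so rows that do not move let the fingers close. It gives the time, the measured TCP pose, the force, the opening and the grip force at its end, in the units of the state.
- ctrl.get_obs(): the state, without advancing time (a new reading comes with each control period).
- camera(name): name is "scene" or "top" or "wrist"; returns a dict with "img" (480x640x3 uint8, blue, green, red), "range_z" (480x640 float32, m along the optical axis (not along the pixel's ray), 0 where there is no reading), "intrinsics" (3x3 intrinsics, pixels), "k1" (the pictures are not rectified: a ray, as slopes to the right and down, at radius r is drawn at 1 + k1 r^2 times it, then the intrinsics apply), "view" (4x4, takes a point from world to camera coordinates). Camera axes: x right, y down, z forward; pixel columns grow to the right and rows downward; lengths in m; the calibration is good to about 2 mm. A picture is of the moment at which its call begins.
- ticket.hand_in(): hands the job in; it is judged then, once.
The state is a dict: "time_s": time; "qpos": joint angles; "joint_vel": joint speeds; "tau": joint torques, N m; "ee_pos": TCP position; "eef_rot": TCP orientation; "force": force on the tool from outside, world axes, zero at the start; "moment": the same for the moment, N m; "grip_width": finger opening in m; "grip_force": force on a finger pad.
Only numpy, scipy, OpenCV 4.12 (cv2) and the standard library are available. Lean on these libraries where they do the work, as an engineer would, in place of code of your own. Each camera call takes 0.05 s, during which the arm holds its last target. There are 200 camera calls.

### The job

Lift the saucepan lid off the serving plate and lay it, knob up, in the middle of the cork trivet. Then build the tea-time stack in the middle of the plate: the dark cocoa biscuit flat at the bottom, every round of halva there is on the blue board (in any order) one on another on top of it, and the golden sesame biscuit last, all neatly centred on the plate. The biscuits and halva are brittle, so hold them lightly and do not press on them (a grip of more than 8 N cracks them), and do not disturb the spice carousel, the spoon or the cup.

Things in the scene. Friction and masses are not known exactly. Their poses are not given: they have to be found in the camera images.
- plate: round white ceramic serving plate, loose, 0.5 kg, 210 mm across its rim, 17 mm high; its flat inner floor is 156 mm across and lies 6 mm above the plate's underside. Origin: centre of the underside, z up. It stands on the counter (z = 0); at the start the saucepan lid lies on its inner floor
- pan_lid: stainless steel saucepan lid, 140 mm across, 0.22 kg: a 6 mm thick rim disc, domed to 20 mm high at the middle, with a round black knob on a thin stem. Origin: centre of its underside, z up through the knob
- lid_knob (a point): middle of the lid's black knob, 38 mm above the lid's underside; the knob is a cylinder 30 mm across and 20 mm tall (28 to 48 mm above the lid's underside)
- trivet: round cork trivet fixed on the counter, 176 mm across, 10 mm thick. Origin: centre of its underside
- board: flat blue serving board fixed on the counter, 280 mm (its x) by 380 mm (its y), 10 mm thick, without a rim. Origin: centre of its underside. The biscuits and halva lie apart on it at the start, in two rows of three places about 110 mm apart, some places empty
- cocoa_biscuit: dark brown round biscuit, the bottom of the stack: 66 mm across, 10 mm thick, 30 g, brittle: grip it with 8 N a finger at most (it cracks when the contact forces of the fingers on it, added up over both, pass 18 N). Origin: centre of its underside, z up
- sesame_biscuit: golden round biscuit dotted with sesame, the top of the stack: 66 mm across, 10 mm thick, 30 g, brittle: 8 N a finger at most, 18 N in all. Origin: centre of its underside, z up
- halva_1: cream-coloured round of halva: 60 mm across, 14 mm thick, 50 g, brittle too: grip with 8 N a finger at most (18 N added up over both fingers breaks it). Origin: centre of its underside, z up. Two to four of the four rounds are there
- halva_2: cream-coloured round of halva: 60 mm across, 14 mm thick, 50 g, brittle too: grip with 8 N a finger at most (18 N added up over both fingers breaks it). Origin: centre of its underside, z up. Two to four of the four rounds are there
- halva_3: cream-coloured round of halva: 60 mm across, 14 mm thick, 50 g, brittle too: grip with 8 N a finger at most (18 N added up over both fingers breaks it). Origin: centre of its underside, z up. Two to four of the four rounds are there
- halva_4: cream-coloured round of halva: 60 mm across, 14 mm thick, 50 g, brittle too: grip with 8 N a finger at most (18 N added up over both fingers breaks it). Origin: centre of its underside, z up. Two to four of the four rounds are there
- carousel_foot: fixed foot of the white two-tier spice carousel, which stands upright on the left beside the board, full of small glass jars (bystander): 218 mm tall, trays 216 mm (14 mm up) and 156 mm (105 mm up) across. Origin: on its upright axis at the counter
- carousel (a joint): how far the carousel is turned about its upright axis, rad; it turns at a touch and is to be left alone
- spoon: yellow silicone spoon, 250 mm long, lying on the counter beyond the board (bystander). Origin: middle of the underside, its length along x
- cup: green plastic cup standing on the counter on the right, 74 mm across, 95 mm high (bystander). Origin: centre of the underside
Not all that is in view belongs to the job. What is shaped like the halva_4 but purple or turquoise is not meant. What is shaped like the halva_3 but turquoise is not meant.

How it is judged:
On the way, in this order (a step that is already met when the one before it is completed fails the run):
1. the lid lies knob up on the trivet (horizontal distance between pan_lid and trivet below 0.025 m and z of pan_lid in the frame of trivet between 0.007 and 0.014 m and angle between pan_lid's own z axis and vertical below 0.1 rad and linear speed of pan_lid below 0.02 m/s), for 0.2 s.
2. the cocoa biscuit lies flat in the middle of the plate (horizontal distance between cocoa_biscuit and plate below 0.01 m and angle between cocoa_biscuit's own z axis and vertical below 0.1 rad and z of cocoa_biscuit in the frame of plate between 0.003 and 0.0095 m and linear speed of cocoa_biscuit below 0.02 m/s), for 0.2 s.
3. every round of halva there is lies on the stack (all of step 2 and horizontal distance between each of halva_1, halva_2, halva_3, halva_4 and plate below 0.01 m and angle between each of halva_1, halva_2, halva_3, halva_4's own z axis and vertical below 0.1 rad and linear speed of each of halva_1, halva_2, halva_3, halva_4 below 0.02 m/s and z of each of halva_1, halva_2, halva_3, halva_4 in the frame of plate above 0.0125 m), for 0.2 s.
4. the sesame biscuit closes the stack (all of step 3 and horizontal distance between sesame_biscuit and plate below 0.01 m and angle between sesame_biscuit's own z axis and vertical below 0.1 rad and linear speed of sesame_biscuit below 0.02 m/s and z of sesame_biscuit in the frame of halva_1 above 0.011 m and z of sesame_biscuit in the frame of halva_2 above 0.011 m and z of sesame_biscuit in the frame of halva_3 above 0.011 m and z of sesame_biscuit in the frame of halva_4 above 0.011 m), for 0.2 s.
At the end, for the whole second after the job is handed in: The lid rests knob up, within 25 mm of the trivet's centre. On the plate: cocoa biscuit, then every halva round present, then the sesame biscuit, each flat (0.1 rad), at rest and within 10 mm of the plate's centre; nothing is held (all of step 1 and all of step 4 and contact force between the fingers and cocoa_biscuit below 0.05 N and contact force between the fingers and sesame_biscuit below 0.05 N and contact force between the fingers and halva_1 below 0.05 N and contact force between the fingers and halva_2 below 0.05 N and contact force between the fingers and halva_3 below 0.05 N and contact force between the fingers and halva_4 below 0.05 N and contact force between the fingers and pan_lid below 0.05 N); the robot touches nothing.
It fails at once if a biscuit or a round of halva is squeezed or pressed by the robot with more than 18 N, added up over both fingers (contact force between any of the arm, the fingers and cocoa_biscuit above 18 N or contact force between any of the arm, the fingers and sesame_biscuit above 18 N or contact force between any of the arm, the fingers and halva_1 above 18 N or contact force between any of the arm, the fingers and halva_2 above 18 N or contact force between any of the arm, the fingers and halva_3 above 18 N or contact force between any of the arm, the fingers and halva_4 above 18 N).
It fails at once if the spice carousel is turned or bumped (velocity of joint carousel above 0.2 rad/s or velocity of joint carousel below -0.2 rad/s or contact force between the arm and carousel_foot above 3 N).
It fails at once if the spoon or the cup is moved by more than 20 mm, or the cup knocked over (distance of any of spoon, cup from where it was at the start of the episode above 0.02 m or angle between cup's own z axis and vertical above 0.5 rad).
Of halva_1, halva_2, halva_3, halva_4 only 2 to 4 are there at a start; the rules pass over those that are not, and their reading is None.
At some moment in a run one of cocoa_biscuit, sesame_biscuit, halva_1, halva_2, halva_3, halva_4 may be knocked a few centimetres aside while the robot is not near it.
Once in a run the grip may slacken for a moment while it holds something.
It also fails if it takes over 210 s, if anything falls off the work surface, if the arm or the gripper's body presses on something with over 40 N, if the wrist force passes 120 N, or if a joint passes its speed limit or range.

## Working session

There is one attempt and no reset: what is moved stays moved. The work goes in short steps, Python scripts to look and compute and a shell command to move; the robot and the scene stay as the last step left them, time stands still between calls to the robot, and variables do not carry over. Pictures are saved under pics/ and viewed, at most 14 in all, crops included, and the job is handed in when it is done.

```bash
mkdir -p pics
cat > h.py <<'E'
import numpy as np, cv2
from station import ctrl, camera, ticket
from scipy.spatial.transform import Rotation as R
def load(n):
    return dict(np.load(f'pics/{n}.npz'))
def snap(cam,n):
    d=camera(cam); cv2.imwrite(f'pics/{n}.png',d['img'])
    np.savez(f'pics/{n}.npz',**{k:np.asarray(v) for k,v in d.items()}); return d
def ray(d,u,v):
    K=d['intrinsics']; x=np.array([(u-K[0,2])/K[0,0],(v-K[1,2])/K[1,1]]); s=x.copy()
    for _ in range(20): s=x/(1+float(d['k1'])*(s@s))
    V=d['view']; c=-V[:3,:3].T@V[:3,3]
    return c, V[:3,:3].T@np.array([s[0],s[1],1.])
def at_z(d,u,v,z):
    c,r=ray(d,u,v); return c+r*(z-c[2])/r[2]
def at_d(d,u,v):
    c,r=ray(d,u,v); return c+r*float(d['range_z'][int(round(v)),int(round(u))])
def tri(obs):
    A=np.zeros((3,3));b=np.zeros(3)
    for d,u,v in obs:
        c,r=ray(d,u,v); r=r/np.linalg.norm(r); P=np.eye(3)-np.outer(r,r); A+=P;b+=P@c
    return np.linalg.solve(A,b)
def cloud(d):
    vv,uu=np.mgrid[0:480,0:640]; K=d['intrinsics']
    x=np.stack([(uu-K[0,2])/K[0,0],(vv-K[1,2])/K[1,1]],-1); s=x.copy()
    for _ in range(20): s=x/(1+float(d['k1'])*(s**2).sum(-1,keepdims=True))
    z=d['range_z'][...,None]; p=np.concatenate([s*z,z],-1); V=d['view']
    return (p-V[:3,3])@V[:3,:3]
E
python3 - <<'E'
from h import *
print(ctrl.get_obs())
print(ctrl.pinch_z)
for n in('top','scene','wrist'):
    d=snap(n,n+'0'); print(n,d['intrinsics'],d['k1'],d['view'])
E
```

```text
{'time_s': 0.0, 'qpos': array([ 1.05138017e+00,  3.00485263e-01,  1.52157068e+00, -1.27587331e-05,
        1.32070481e+00, -6.66027960e-02]), 'joint_vel': array([ 0.000502  ,  0.00088784,  0.00083407, -0.00079228,  0.00030894,
       -0.00059972]), 'tau': array([-5.02761177e-04, -5.31807625e+01, -3.52742171e+01,  7.07790256e-02,
        2.44326226e-02, -1.45315994e-04]), 'ee_pos': array([0.24050082, 0.49434079, 0.20488296]), 'eef_rot': array([-3.14042632e+00, -6.54106612e-05,  2.68878242e+00]), 'force': array([-0.07188501,  0.23627057,  0.44686497]), 'moment': array([-0.01366893,  0.04839204,  0.03674424]), 'grip_force': 0.0, 'grip_width': 0.09402395834420363}
-0.0188
top [[505.6232878    0.         333.6147764 ]
 [  0.         505.6232878  240.13888448]
 [  0.           0.           1.        ]] -0.07278402691146438 [[ 0.0087489  -0.99996008 -0.00181776  0.10554723]
 [-0.98993375 -0.00840435 -0.14128177  0.61632845]
 [ 0.14126086  0.00303553 -0.98996776  1.21908932]
 [ 0.          0.          0.          1.        ]]
scene [[526.41486021   0.         320.76006827]
 [  0.         526.41486021 247.90813728]
 [  0.           0.           1.        ]] -0.08210461618357165 [[-0.21424134  0.97674928 -0.00784115  0.02104332]
 [ 0.66403858  0.13975441 -0.73452125 -0.39357869]
 [-0.71634727 -0.16257164 -0.67854038  1.78954375]
 [ 0.          0.          0.          1.        ]]
wrist [[380.15867841   0.         324.23622789]
 [  0.         380.15867841 245.34105922]
 [  0.           0.           1.        ]] -0.07962010385101788 [[ 0.43709997  0.89941104 -0.00184081 -0.54904356]
 [ 0.86650839 -0.42055949  0.26887342 -0.02942923]
 [ 0.24105355 -0.11911964 -0.96317376  0.39180469]
 [ 0.          0.          0.          1.        ]]
```

View pics/top0.png

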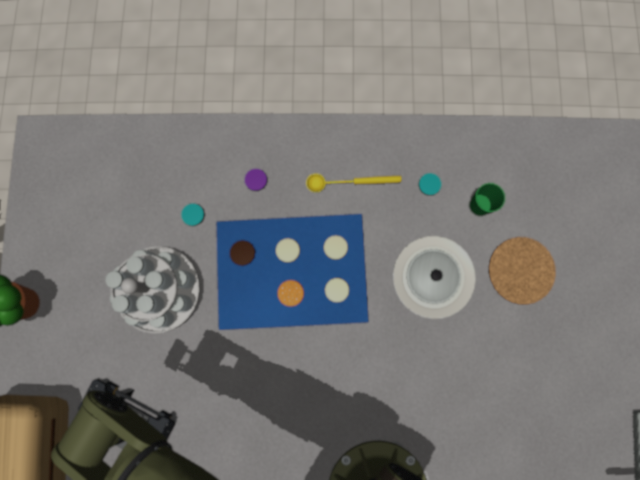

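View pics/scene0.png

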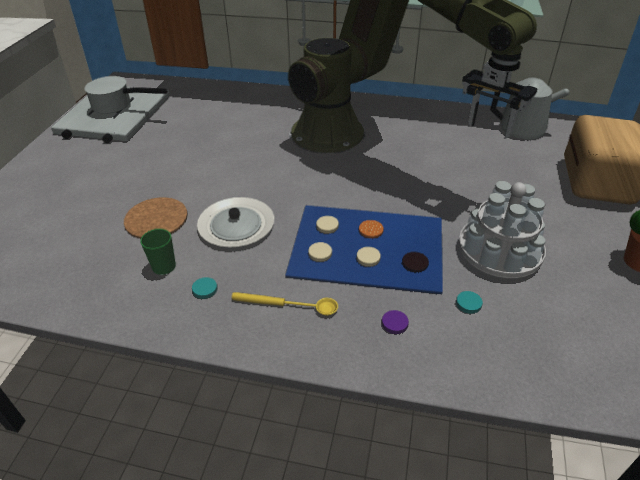

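The top view shows the cocoa biscuit at (243,253), three halva rounds at (288,250), (335,247) and (337,290), and the sesame biscuit at (290,293). The lid knob is at (436,275), the plate at (434,277) and the trivet at (522,270). The purple and turquoise discs are decoys. Next I measure positions from both views.

```bash
cat >> h.py <<'E'
def blob(d,u,v,tol=30,r=60):
    """centroid of the region of like colour at (u,v)"""
    m=np.zeros((482,642),np.uint8)
    cv2.floodFill(d['img'].copy(),m,(int(u),int(v)),0,(tol,)*3,(tol,)*3,4|cv2.FLOODFILL_MASK_ONLY|cv2.FLOODFILL_FIXED_RANGE|(255<<8))
    m=m[1:-1,1:-1]; c=max(cv2.findContours(m,cv2.RETR_EXTERNAL,cv2.CHAIN_APPROX_NONE)[0],key=cv2.contourArea)
    h=cv2.convexHull(c); (e,ax,an)=cv2.fitEllipse(h) if len(h)>5 else ((0,0),(0,0),0)
    return e,ax,cv2.contourArea(c)
E
python3 - <<'E'
from h import *
t=load('top0');s=load('scene0')
P={'cocoa':(243,253,415,262),'hA':(288,250,368,257),'hB':(335,247,320,252),'hC':(337,290,327,225),'ses':(290,293,371,229),'knob':(436,275,234,213),'plate':(402,277,205,222),'trivet':(522,270,156,217),'cup':(487,198,157,240)}
for k,(a,b,c,e) in P.items():
    x,ax,A=blob(t,a,b); y,ay,B=blob(s,c,e)
    print(k,np.round(x,1),np.round(ax,1),np.round(y,1),np.round(ay,1),'tri',tri([(t,*x),(s,*y)]).round(4),'depth',at_d(t,*x).round(4),at_d(s,*y).round(4))
E
```

```text
cocoa [242.1 252.4] [23.3 24. ] [414.8 261.8] [20.5 26.6] tri [0.586  0.3456 0.0125] depth [0.5851 0.3432 0.0206] [0.5965 0.3462 0.0227]
hA [287.1 249.8] [21.7 22.2] [368.3 254.5] [15.2 22.6] tri [0.5927 0.2295 0.021 ] depth [0.5922 0.2283 0.0258] [0.5958 0.2305 0.0242]
hB [335.2 246.9] [21.8 22.2] [319.8 250. ] [14.5 22.1] tri [0.6012 0.1074 0.021 ] depth [0.6009 0.1068 0.0242] [0.6054 0.109  0.0251]
hC [336.5 289.8] [22.4 22.4] [327.1 222.6] [13.3 20.6] tri [0.4926 0.1034 0.0212] depth [0.4927 0.1027 0.0222] [0.5036 0.1064 0.0307]
ses [290.1 292.8] [24.5 24.8] [0 0] [0 0] tri [ 0.6759 -0.0688  0.7158] depth [0.4839 0.2185 0.0267] [-0.8421 -1.9399  0.1165]
knob [436.1 274.7] [ 9.6 10.3] [233.7 213.8] [10.8 12.9] tri [ 0.531  -0.1439  0.0411] depth [ 0.5306 -0.1432  0.0483] [ 0.5466 -0.1359  0.0547]
plate [433.9 276.9] [82.6 84.4] [235.2 221.3] [48.2 76.8] tri [ 0.5276 -0.1443  0.0122] depth [ 0.5247 -0.1365  0.0542] [ 0.5388 -0.1386  0.0223]
trivet [521.8 270.4] [66.2 69.3] [154.8 216.7] [38.2 64.1] tri [ 0.5464 -0.3752  0.005 ] depth [ 0.5464 -0.3756  0.0029] [ 0.5495 -0.3734  0.0079]
cup [483.7 200.2] [14.9 28.8] [156.1 254.8] [39.5 51.8] tri [ 0.7231 -0.2743  0.0418] depth [ 0.7299 -0.2813  0.0057] [ 0.7506 -0.2584  0.0713]
```

```bash
python3 -m inch '1 0 0 0 0 0 .915;1 0 0 0 0 0 .915;1 0 0 0 0 0 .915;1 0 0 0 0 0 .915;1 0 0 0 0 0 .915;1 0 0 0 0 0 .915;1 0 0 0 0 0 .915;1 -1 .45 0 0 0 0;1 -1 .45 0 0 0 0;1 -1 .45 0 0 0 0' 30
python3 -m inch '1 -1 .45 0 0 0 0;1 -1 .45 0 0 0 0;1 -1 .45 0 0 0 0;1 -1 .45 0 0 0 0;1 -1 .45 0 0 0 0;1 -1 .45 0 0 0 0;1 -1 .45 0 0 0 0;1 -1 .45 0 0 0 0;1 -1 .45 0 0 0 0;1 0 0 0 0 0 0'
python3 - <<'E'
from h import *
d=snap('wrist','w1'); t=snap('top','top1'); V=d['view'];c=-V[:3,:3].T@V[:3,3]; o=ctrl.get_obs(); print(c,o['ee_pos'],o['eef_rot'],o['qpos'])
E
```

```text
time_s: 1.4
ee_pos: [0.2814, 0.4035, 0.2052]
eef_rot: [-3.141, 0.0, 1.571]
force: [-0.7, 0.3, -0.8]
grip_width: 0.0941
grip_force: 0.0
time_s: 2.65
ee_pos: [0.403, 0.1333, 0.2053]
eef_rot: [-3.141, 0.0, 1.568]
force: [1.1, -1.2, -0.2]
grip_width: 0.0942
grip_force: 0.0
[0.40390154 0.21078492 0.38460939] [0.40249017 0.13472403 0.2053188 ] [-3.14124057e+00 -7.06960449e-05  1.57020033e+00] [2.36568151e-01 1.58608314e-02 1.85030443e+00 1.58277959e-04
 1.27575302e+00 2.37118088e-01]
```

View pics/w1.png

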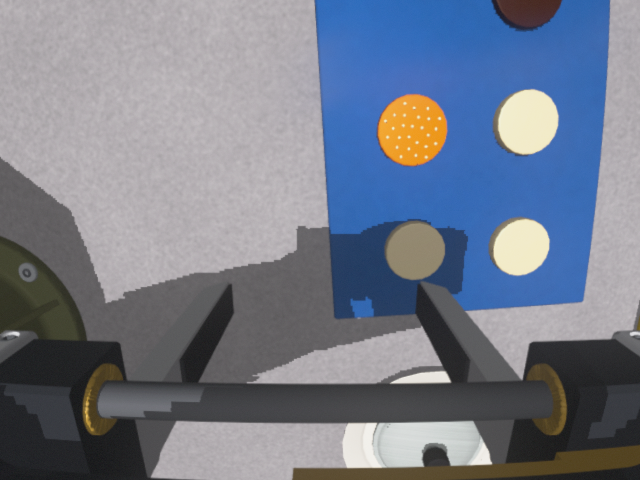

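The wrist view shows the sesame biscuit at (413,130) and halva at (527,122), (521,247) and (415,250). The cocoa biscuit is cut off at the top, and the knob is at (436,456). I'll cross-check these against the top view.

Run:
```python
from h import *
t=load('top0');w=load('w1')
Z={'cocoa':.020,'hA':.024,'hB':.024,'hC':.024,'ses':.020,'knob':.054,'plate':.017,'trivet':.010}
P={'cocoa':(243,253),'hA':(288,250,527,122),'hB':(335,247,521,247),'hC':(337,290,415,235),'ses':(290,293,410,123),'knob':(436,275),'plate':(402,277),'trivet':(522,270)}
for k,p in P.items():
    x,ax,A=blob(t,*p[:2]); a=at_z(t,*x,Z[k]).round(4); print(k,ax,a,end=' ')
    if len(p)>2:
        y,ay,B=blob(w,*p[2:],45); print(np.round(ay),at_z(w,*y,Z[k]).round(4),'tri',tri([(t,*x),(w,*y)]).round(4),end='')
    print()
```

```text
cocoa (23.30851173400879, 23.970861434936523) [0.5852 0.3433 0.02  ] 
hA (21.700702667236328, 22.21468162536621) [0.5924 0.2285 0.024 ] [59. 65.] [0.5935 0.2294 0.024 ] tri [0.5922 0.2288 0.0262]
hB (21.783178329467773, 22.207059860229492) [0.6009 0.1068 0.024 ] [52. 59.] [0.6021 0.1081 0.024 ] tri [0.6013 0.1075 0.0244]
hC (22.411762237548828, 22.449949264526367) [0.4926 0.1027 0.024 ] [57. 60.] [0.4937 0.1046 0.024 ] tri [0.4936 0.1032 0.0213]
ses (24.451919555664062, 24.807598114013672) [0.4841 0.2191 0.02  ] [68. 71.] [0.4854 0.2202 0.02  ] tri [0.4842 0.2194 0.0241]
knob (9.643823623657227, 10.31132698059082) [ 0.5302 -0.142   0.054 ] 
plate (82.59902954101562, 84.42832946777344) [ 0.5274 -0.1439  0.017 ] 
trivet (66.17726135253906, 69.31197357177734) [ 0.5458 -0.373   0.01  ]
```

```bash
python3 -m inch '1 -1 .45 0 0 0 0;1 -1 .45 0 0 0 0;1 -1 .45 0 0 0 0;1 -1 .45 0 0 0 0;1 -1 .45 0 0 0 0;1 -1 .45 0 0 0 0;1 -1 .45 0 0 0 0;1 -1 .45 0 0 0 0;1 -1 .45 0 0 0 0;1 -.27 .2 0 0 0 0'
```

```text
time_s: 4.0
ee_pos: [0.5306, -0.1437, 0.205]
eef_rot: [-3.141, -0.0, 1.571]
force: [-1.0, 0.7, -0.1]
grip_width: 0.0945
grip_force: 0.0
```

```bash
python3 -m inch '1 0 0 1 0 0 0;1 0 0 1 0 0 0;1 0 0 1 0 0 0;1 0 0 1 0 0 0;1 0 0 1 0 0 0;1 0 0 .7 0 0 0;1 0 0 0 0 0 0;-1 0 0 0 0 0 0;-1 0 0 0 0 0 0;-1 0 0 0 0 0 0' 30
python3 -m inch '-1 0 0 0 0 0 0;-1 0 0 0 0 0 0;-1 0 0 0 0 0 0;-1 0 0 -.3 0 0 0;-1 0 0 -.5 0 0 0;-1 0 0 -1 0 0 0;-1 0 0 -1 0 0 0;-1 0 0 0 0 0 0'
```

```text
time_s: 5.25
ee_pos: [0.5305, -0.1435, 0.0351]
eef_rot: [3.141, 0.0, 1.571]
force: [-1.3, -0.1, 1.0]
grip_width: 0.0675
grip_force: 0.0
time_s: 6.25
ee_pos: [0.5313, -0.1438, 0.1212]
eef_rot: [3.137, 0.002, 1.571]
force: [0.5, 0.0, -2.0]
grip_width: 0.0289
grip_force: 30.0
```

```bash
python3 -m inch '-1 -.961 .062 0 0 0 0;-1 -.961 .062 0 0 0 0;-1 -.961 .062 0 0 0 0;-1 -.961 .062 0 0 0 0;-1 -.961 .062 0 0 0 0;-1 -.961 .062 0 0 0 0;-1 -.961 .062 0 0 0 0;-1 -.961 .062 0 0 0 0;-1 0 0 0 0 0 0;-1 0 0 0 0 0 0'
python3 - <<'E'
from h import *
d=snap('top','top2'); print(ctrl.get_obs()['grip_width'],ctrl.get_obs()['ee_pos'])
for p in [(438,277),(434,250),(410,277)]: print(blob(d,*p), at_z(d,*blob(d,*p)[0],.017))
E
```

```text
time_s: 7.5
ee_pos: [0.5448, -0.3734, 0.1175]
eef_rot: [-3.141, -0.001, 1.571]
force: [-0.1, 0.6, -1.7]
grip_width: 0.0294
grip_force: 30.0
0.02916413453610581 [ 0.54501206 -0.37318359  0.1178894 ]
((433.8926086425781, 276.64520263671875), (80.7379150390625, 82.6373519897461), 4728.0) [ 0.52799128 -0.14384271  0.017     ]
((433.8926086425781, 276.64520263671875), (80.7379150390625, 82.6373519897461), 4728.0) [ 0.52799128 -0.14384271  0.017     ]
((433.8743591308594, 276.62078857421875), (80.63858795166016, 82.45274353027344), 4713.5) [ 0.52805285 -0.1437973   0.017     ]
```

View pics/top2.png

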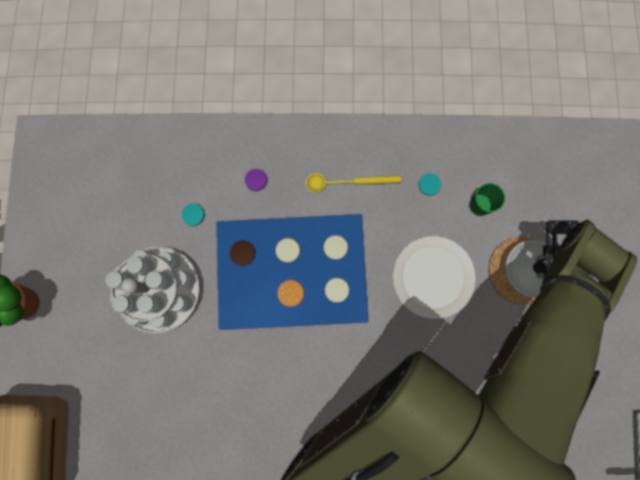

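The plate at (434,277) is now empty and the lid hangs over the trivet. Lowering it.

```bash
python3 -m inch '-1 0 0 1 0 0 0;-1 0 0 1 0 0 0;-1 0 0 .4 0 0 0;-1 0 0 .1 0 0 0;-1 0 0 .05 0 0 0;-1 0 0 .05 0 0 0;-1 0 0 0 0 0 0'
```

```text
time_s: 8.43
ee_pos: [0.5457, -0.3742, 0.0436]
eef_rot: [3.14, 0.001, 1.571]
force: [-7.1, 7.6, 16.6]
grip_width: 0.0292
grip_force: 30.0
```

```bash
python3 -m inch '-.2 0 0 0 0 0 0;-.2 0 0 0 0 0 0;.6 0 0 0 0 0 0;.6 0 0 0 0 0 0;.6 0 0 0 0 0 0;.6 0 0 -1 0 0 0;.6 0 0 -1 0 0 0;.6 0 0 -1 0 0 0;.6 0 0 -1 0 0 0;.6 0 0 -1 0 0 0' 5
python3 -m inch '.6 1 0 0 0 0 0;.6 1 0 0 0 0 0;.6 1 0 0 0 0 0;.6 1 0 0 0 0 0;.6 1 0 0 0 0 0;.6 1 0 0 0 0 0;.6 1 0 0 0 0 0;.6 1 0 0 0 0 0;.6 1 0 0 0 0 0;.6 1 0 0 0 0 0'
python3 - <<'E'
from h import *
t=snap('top','top3')
x,ax,A=blob(t,522,270); print(x,ax,A)
im=cv2.resize(t['img'][200:320,380:600],None,fx=3,fy=3,interpolation=cv2.INTER_CUBIC)
s=snap('scene','scene3')
i2=cv2.resize(s['img'][170:270,100:320],None,fx=3,fy=3,interpolation=cv2.INTER_CUBIC)[:240]
cv2.imwrite('pics/c3.png',np.vstack([im,i2]))
E
```

```text
time_s: 9.68
ee_pos: [0.545, -0.3741, 0.1914]
eef_rot: [-3.142, -0.0, 1.571]
force: [0.3, -0.2, -0.5]
grip_width: 0.0754
grip_force: 0.0
time_s: 10.92
ee_pos: [0.545, -0.0732, 0.1905]
eef_rot: [3.141, 0.0, 1.571]
force: [0.0, -0.4, 0.3]
grip_width: 0.0753
grip_force: 0.0
(527.7026977539062, 269.0188903808594) (11.909914016723633, 12.865127563476562) 106.0
```

View pics/c3.png

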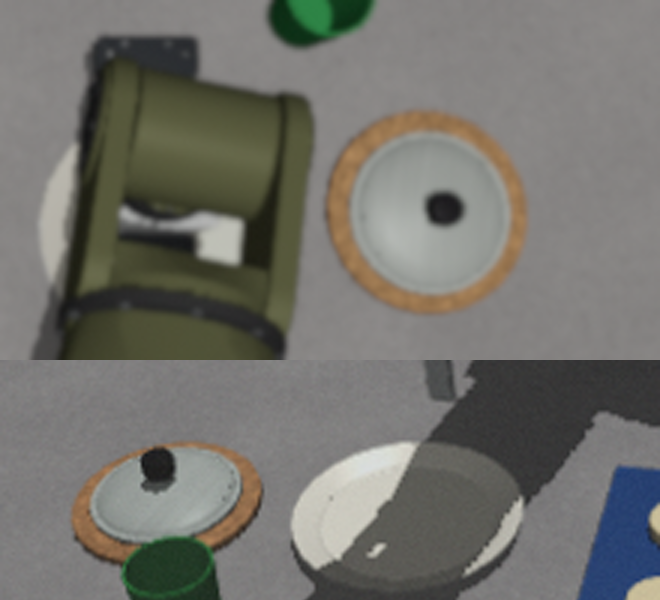

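The lid lies flat and centred on the cork. Before fetching the cocoa biscuit I check how close the carousel is.

```bash
python3 - <<'E'
from h import *
t=load('top3'); s=load('scene3')
c=cloud(t); m=(c[...,2]>.10)&(c[...,2]<.25)&(c[...,1]>.36)&(c[...,0]>.35)&(c[...,0]<.7)&(c[...,1]<.75)&(t['range_z']>0)
p=c[m]; print(p.min(0),p.max(0),np.median(p,0), at_z(t,129,285,.218))
for n,q in {'cocoa':(243,253),'ses':(290,293),'A':(288,250),'B':(335,247),'C':(337,290)}.items(): print(n,at_z(t,*blob(t,*q)[0],.022).round(4))
E
python3 -m inch '.75 .993 .096 0 0 0 0;.75 .993 .096 0 0 0 0;.75 .993 .096 0 0 0 0;.75 .993 .096 0 0 0 0;.75 .993 .096 0 0 0 0;.75 .993 .096 0 0 0 0;.75 .993 .096 0 0 0 0;.75 .993 .096 0 0 0 0;.75 .993 .096 0 0 0 0;.75 0 0 0 0 0 0'
```

```text
[0.41084272 0.47816348 0.10207776] [0.56832899 0.63308285 0.21957238] [0.48742109 0.54382266 0.15852102] [0.48930103 0.54974835 0.218     ]
cocoa [0.5848 0.3431 0.022 ]
ses [0.4841 0.2189 0.022 ]
A [0.5927 0.2287 0.022 ]
B [0.6011 0.1068 0.022 ]
C [0.4927 0.1027 0.022 ]
time_s: 12.28
ee_pos: [0.5711, 0.1946, 0.1901]
eef_rot: [-3.141, 0.0, 1.573]
force: [0.1, -0.2, -0.0]
grip_width: 0.0825
grip_force: 0.0
```

```bash
python3 -m inch '.75 .993 .096 0 0 0 0;.75 .993 .096 0 0 0 0;.75 .993 .096 0 0 0 0;.75 .993 .096 0 0 0 0;.75 .993 .096 0 0 0 0;.75 0 0 1 0 0 0;.75 0 0 1 0 0 0;.75 0 0 1 0 0 0;.75 0 0 1 0 0 0;.75 0 0 0 0 0 0' 5
python3 - <<'E'
from h import *
t=snap('top','top4'); w=snap('wrist','w4'); print(ctrl.get_obs()['ee_pos'])
E
```

```text
time_s: 13.52
ee_pos: [0.5849, 0.341, 0.0683]
eef_rot: [-3.138, 0.002, 1.57]
force: [-0.2, 0.0, 0.6]
grip_width: 0.0823
grip_force: 0.0
[0.58613927 0.34220713 0.07162066]
```

View pics/w4.png

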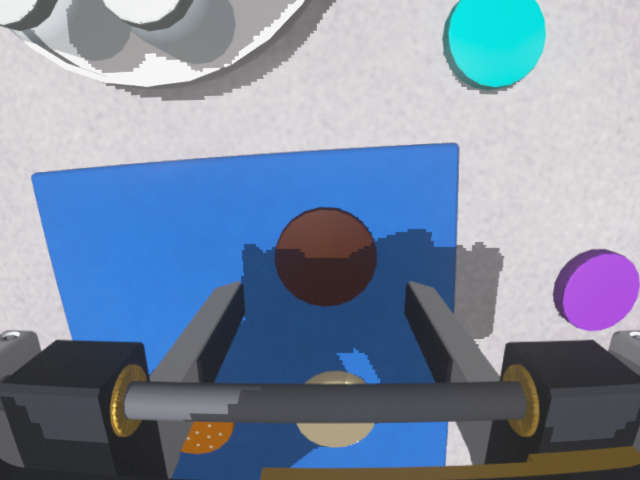

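The cocoa biscuit's centre shows at (326,256), between the fingers; checking its position.

Run:
```python
from h import *
w=load('w4');t=load('top4');print(at_z(w,326,256,.02),tri([(w,326,256),(load('top3'),*blob(load('top3'),243,253)[0])]),at_d(w,326,256))
```

```text
[0.58749573 0.34794801 0.02      ] [0.58685395 0.34509779 0.01027766] [0.58749803 0.34778119 0.01946296]
```

```bash
python3 -m inch '.75 .07 0 1 0 0 0;.75 0 0 .6 0 0 0;.75 0 0 .3 0 0 0;.75 0 0 0 0 0 0;.75 0 0 0 0 0 0' 5
python3 -m inch '.2 0 0 0 0 0 0;.2 0 0 0 0 0 0;.2 0 0 0 0 0 0;.2 0 0 0 0 0 0;.2 0 0 0 0 0 0;.2 0 0 0 0 0 0'
```

```text
time_s: 14.25
ee_pos: [0.5858, 0.3452, 0.0145]
eef_rot: [3.14, -0.001, 1.571]
force: [-0.1, -0.6, 0.8]
grip_width: 0.082
grip_force: 0.0
time_s: 15.0
ee_pos: [0.5855, 0.3451, 0.0138]
eef_rot: [3.141, -0.0, 1.571]
force: [-0.9, -0.7, 5.7]
grip_width: 0.0657
grip_force: 5.0
```

```bash
python3 -m inch '.2 0 0 -.2 0 0 0;.2 0 0 -.5 0 0 0;.2 0 0 -1 0 0 0;.2 0 0 -1 0 0 0;.2 0 0 -1 0 0 0;.2 0 0 -1 0 0 0;.2 0 0 0 0 0 0;.2 0 0 0 0 0 0'
python3 - <<'E'
from h import *
w=snap('wrist','w5'); print(ctrl.get_obs()['ee_pos'],ctrl.get_obs()['grip_width'])
E
```

```text
time_s: 16.0
ee_pos: [0.585, 0.3448, 0.1536]
eef_rot: [-3.141, 0.001, 1.571]
force: [-0.2, -0.4, -1.3]
grip_width: 0.0658
grip_force: 5.0
[0.58486308 0.34476767 0.15313279] 0.06575834512173297
```

View pics/w5.png

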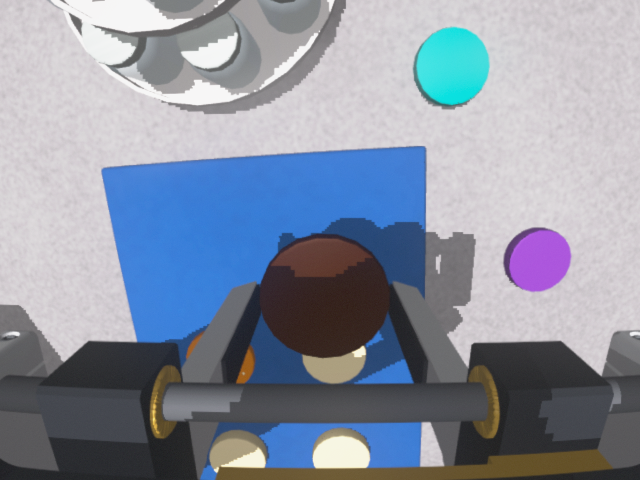

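```bash
python3 - <<'E'
from h import *
w=load('w5'); print(at_z(w,325,296,.1593)-[.58486,.34477,0],at_d(w,325,296))
E
python3 -m inch '.2 -.5 -.06 0 0 0 0;.2 -1 -.119 0 0 0 0;.2 -1 -.119 0 0 0 0;.2 -1 -.119 0 0 0 0;.2 -1 -.119 0 0 0 0;.2 -1 -.119 0 0 0 0;.2 -1 -.119 0 0 0 0;.2 -1 -.119 0 0 0 0;.2 -1 -.119 0 0 0 0;.2 -1 -.119 0 0 0 0'
python3 -m inch '.2 -1 -.119 0 0 0 0;.2 -1 -.119 0 0 0 0;.2 -1 -.119 0 0 0 0;.2 -1 -.119 0 0 0 0;.2 -1 -.119 0 0 0 0;.2 -1 -.119 0 0 0 0;.2 -.8 -.05 0 0 0 0;.2 0 0 0 0 0 0;.2 0 0 0 0 0 0'
```

```text
[0.00120643 0.00306891 0.1593    ] [0.58606754 0.34758192 0.15870171]
time_s: 17.3
ee_pos: [0.5505, 0.0583, 0.1539]
eef_rot: [-3.141, 0.0, 1.57]
force: [-0.2, -0.1, -0.0]
grip_width: 0.0653
grip_force: 5.0
time_s: 18.42
ee_pos: [0.5281, -0.1436, 0.1542]
eef_rot: [-3.141, -0.0, 1.571]
force: [-0.6, -0.4, 0.1]
grip_width: 0.0655
grip_force: 5.0
```

```bash
python3 -m inch '.2 -.07 0 1 0 0 0;.2 0 0 1 0 0 0;.2 0 0 1 0 0 0;.2 0 0 1 0 0 0;.2 0 0 .4 0 0 0;.2 0 0 .2 0 0 0;.2 0 0 .07 0 0 0;.2 0 0 .04 0 0 0;.2 0 0 0 0 0 0'
```

```text
time_s: 19.55
ee_pos: [0.5288, -0.1462, 0.0136]
eef_rot: [3.141, 0.0, 1.571]
force: [-0.3, 0.3, 0.7]
grip_width: 0.0654
grip_force: 5.0
```

```bash
python3 -m inch '.2 0 0 .05 0 0 0;.2 0 0 .05 0 0 0;.2 0 0 0 0 0 0;.2 0 0 0 0 0 0'
python3 -m inch '.45 0 0 0 0 0 0;.6 0 0 0 0 0 0;.6 0 0 0 0 0 0;.6 0 0 -.3 0 0 0;.6 0 0 -1 0 0 0;.6 0 0 -1 0 0 0;.6 0 0 -1 0 0 0;.6 0 0 -1 0 0 0;.6 0 0 -.5 0 0 0;.6 0 0 0 0 0 0'
python3 - <<'E'
from h import *
w=snap('wrist','w6'); print(ctrl.get_obs()['ee_pos'],ctrl.get_obs()['grip_width'])
E
```

```text
time_s: 20.05
ee_pos: [0.5285, -0.1461, 0.0102]
eef_rot: [-3.142, 0.0, 1.571]
force: [0.1, -0.2, -0.8]
grip_width: 0.0656
grip_force: 5.0
time_s: 21.3
ee_pos: [0.5288, -0.1462, 0.1548]
eef_rot: [3.14, 0.0, 1.571]
force: [-0.3, -0.2, -0.4]
grip_width: 0.0753
grip_force: 0.0
[ 0.52835829 -0.14604253  0.15370989] 0.07503180416511918
```

View pics/w6.png

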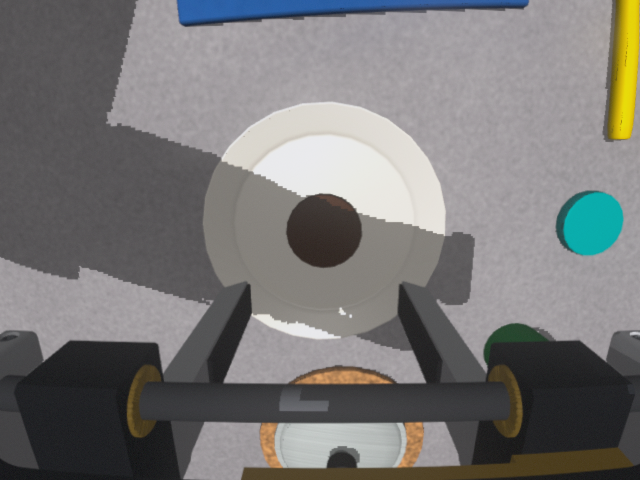

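The cocoa biscuit lies at (324,230) on the plate, whose rim spans columns 203–445 and rows 102–339.

```bash
python3 - <<'E'
from h import *
w=load('w6'); print('cocoa',at_z(w,324,230.5,.016))
p=[at_z(w,*q,.017) for q in((203,220),(445,220),(324,102),(324,339))]
print((p[0]+p[1])/2,(p[2]+p[3])/2,np.linalg.norm(p[0]-p[1]),np.linalg.norm(p[2]-p[3]))
E
python3 -m inch '.75 1 0 0 0 0 0;.75 1 0 0 0 0 0;.75 1 0 0 0 0 0;.75 1 0 0 0 0 0;.75 1 0 0 0 0 0;.75 1 0 0 0 0 0;.75 0 0 0 0 0 0'
python3 - <<'E'
from h import *
t=snap('top','top7')
c=(blob(t,434,277)[0],blob(t,412,277)[0]); print(c,at_z(t,*c[0],.016),at_z(t,*c[1],.017))
for n,q in {'ses':(290,293),'A':(288,250),'B':(335,247),'C':(337,290)}.items(): print(n,blob(t,*q)[1],at_z(t,*blob(t,*q)[0],.022).round(4))
E
```

```text
cocoa [ 0.52957092 -0.14441818  0.016     ]
[ 0.52962543 -0.1348207   0.017     ] [ 0.52956784 -0.14393921  0.017     ] 0.20751280657975335 0.20881255062483575
time_s: 22.22
ee_pos: [0.5279, 0.0352, 0.1528]
eef_rot: [-3.139, -0.0, 1.573]
force: [0.9, -0.4, 0.3]
grip_width: 0.0823
grip_force: 0.0
((434.3108825683594, 276.6219482421875), (379.700439453125, 278.66094970703125)) [ 0.52812846 -0.14510609  0.016     ] [ 0.52192104 -0.00633717  0.017     ]
ses (24.441162109375, 24.853853225708008) [0.4841 0.2189 0.022 ]
A (21.700702667236328, 22.21468162536621) [0.5927 0.2287 0.022 ]
B (20.654542922973633, 22.03418731689453) [0.601  0.1084 0.022 ]
C (22.160381317138672, 22.443519592285156) [0.4927 0.1029 0.022 ]
```

Cocoa is centred to within about 1 mm. Next is halva B.

```bash
python3 -m inch '.75 .817 .807 0 0 0 0;.75 .817 .807 0 0 0 0;.75 .817 .807 0 0 0 0;.75 0 0 1 0 0 0;.75 0 0 1 0 0 0;.75 0 0 1 0 0 0;.75 0 0 1 0 0 0;.75 0 0 .4 0 0 0;.75 0 0 .2 0 0 0;.75 0 0 0 0 0 0' 5
python3 -m inch '.1 0 0 0 0 0 0;.1 0 0 0 0 0 0;.1 0 0 0 0 0 0;.1 0 0 0 0 0 0;.1 0 0 0 0 0 0;.1 0 0 0 0 0 0'
```

```text
time_s: 23.52
ee_pos: [0.6014, 0.1072, 0.0166]
eef_rot: [3.141, -0.0, 1.571]
force: [0.4, 0.4, 0.2]
grip_width: 0.0825
grip_force: 0.0
time_s: 24.28
ee_pos: [0.6014, 0.1075, 0.0166]
eef_rot: [3.141, -0.0, 1.571]
force: [-1.7, -0.9, 6.3]
grip_width: 0.0599
grip_force: 5.0
```

```bash
python3 -m inch '.1 0 0 -.2 0 0 0;.1 0 0 -.4 0 0 0;.1 0 0 -1 0 0 0;.1 0 0 -1 0 0 0;.1 0 0 -1 0 0 0;.1 0 0 -1 0 0 0;.1 0 0 0 0 0 0'
python3 - <<'E'
from h import *
w=snap('wrist','w8'); e=ctrl.get_obs()['ee_pos']; print(e)
for q in((325,285),(325,300),(325,270)):
    x,a,A=blob(w,*q,40); print(x,a,at_z(w,*x,e[2]+.0074)-e)
E
python3 -m inch '.1 -.935 -.269 0 0 0 0;.1 -.935 -.269 0 0 0 0;.1 -.935 -.269 0 0 0 0;.1 -.935 -.269 0 0 0 0;.1 -.935 -.269 0 0 0 0;.1 -.935 -.269 0 0 0 0;.1 -.935 -.269 0 0 0 0;.1 -.935 -.269 0 0 0 0;.1 -.935 -.269 0 0 0 0;.1 0 0 0 0 0 0'
```

```text
time_s: 25.15
ee_pos: [0.6021, 0.1076, 0.1569]
eef_rot: [3.137, -0.0, 1.571]
force: [-0.1, -0.6, -1.5]
grip_width: 0.0598
grip_force: 5.0
[0.60132964 0.10746538 0.15488017]
(324.13970947265625, 298.6381530761719) (116.74272155761719, 119.19579315185547) [0.0013752  0.00155679 0.0074    ]
(324.15570068359375, 298.67718505859375) (116.97895050048828, 119.4522705078125) [0.00138313 0.00153582 0.0074    ]
(324.0523986816406, 298.70208740234375) (116.52506256103516, 119.21089935302734) [0.00133197 0.00152253 0.0074    ]
time_s: 26.45
ee_pos: [0.5276, -0.1461, 0.1529]
eef_rot: [-3.14, -0.001, 1.569]
force: [-0.4, -0.0, 0.1]
grip_width: 0.06
grip_force: 5.0
```

```bash
python3 -m inch '.1 0 0 1 0 0 0;.1 0 0 1 0 0 0;.1 0 0 1 0 0 0;.1 0 0 .8 0 0 0;.1 0 0 .3 0 0 0;.1 0 0 .15 0 0 0;.1 0 0 .06 0 0 0;.1 0 0 0 0 0 0;.1 0 0 0 0 0 0'
```

```text
time_s: 27.58
ee_pos: [0.5288, -0.1451, 0.0253]
eef_rot: [3.141, 0.0, 1.571]
force: [0.9, 0.4, -0.5]
grip_width: 0.0596
grip_force: 5.0
```

```bash
python3 -m inch '.1 0 0 .04 0 0 0;.1 0 0 .03 0 0 0;.1 0 0 0 0 0 0;.3 0 0 0 0 0 0;.5 0 0 0 0 0 0;.5 0 0 0 0 0 0;.5 0 0 -.2 0 0 0;.6 0 0 -1 0 0 0;.6 0 0 -1 0 0 0;.6 0 0 -1 0 0 0'
python3 -m inch '.75 .7 0 -1 0 0 0;.75 1 0 0 0 0 0;.75 1 0 0 0 0 0;.75 1 0 0 0 0 0;.75 0 0 0 0 0 0;.75 0 0 0 0 0 0'
python3 - <<'E'
from h import *
w=snap('wrist','w9'); t=snap('top','top9'); print(ctrl.get_obs()['ee_pos'])
for n,q in {'ses':(290,293),'A':(288,250),'C':(337,290)}.items(): print(n,blob(t,*q)[1],at_z(t,*blob(t,*q)[0],.022).round(4))
c=cloud(t)
m=(c[...,2]>.024)&(c[...,2]<.045)&(abs(c[...,0]-.528)<.06)&(abs(c[...,1]+.144)<.06); print(m.sum(),c[m].mean(0) if m.any() else '')
b=blob(t,434,276,25); print(b,at_z(t,*b[0],.030))
cv2.imwrite('pics/c9.png',cv2.resize(t['img'][180:340,200:480],None,fx=2.5,fy=2.5,interpolation=cv2.INTER_CUBIC))
E
```

```text
time_s: 28.82
ee_pos: [0.5285, -0.145, 0.1202]
eef_rot: [3.141, 0.0, 1.571]
force: [0.3, 0.2, 0.2]
grip_width: 0.0755
grip_force: 0.0
time_s: 29.58
ee_pos: [0.5286, -0.0345, 0.149]
eef_rot: [3.141, 0.0, 1.571]
force: [-0.0, -0.1, 0.5]
grip_width: 0.0823
grip_force: 0.0
[ 0.52855568 -0.03484852  0.1488492 ]
ses (24.48261260986328, 24.690004348754883) [0.484 0.219 0.022]
A (21.700702667236328, 22.21468162536621) [0.5927 0.2287 0.022 ]
C (22.411762237548828, 22.449949264526367) [0.4927 0.1027 0.022 ]
24 [ 0.50643271 -0.1371085   0.03007908]
((418.8804016113281, 281.9778137207031), (76.73860931396484, 127.41090393066406), 4237.5) [ 0.51346215 -0.10332083  0.03      ]
```

View pics/c9.png

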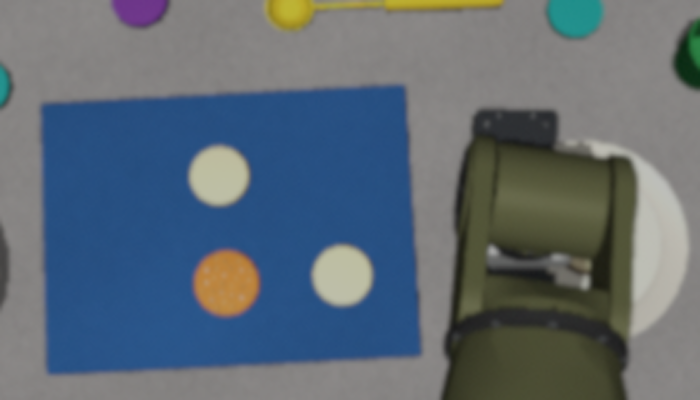

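The board at left still holds halva A, halva C and the sesame biscuit in place; the arm hides the plate. Fetching halva C.

```bash
python3 -m inch '.75 .92 -.237 0 0 0 0;.75 .92 -.237 0 0 0 0;.75 .92 -.237 0 0 0 0;.75 .92 -.237 0 0 0 0;.75 .92 -.237 0 0 0 0;.75 0 0 1 0 0 0;.75 0 0 1 0 0 0;.75 0 0 1 0 0 0;.75 0 0 .8 0 0 0;.75 0 0 0 0 0 0' 5
python3 - <<'E'
from h import *
t=snap('top','top10'); w=snap('wrist','w10'); e=ctrl.get_obs()['ee_pos']; print(e)
b=blob(t,434,276,20); print(b,at_z(t,*b[0],.030))
for q in((325,250),(325,270),(325,290)): b=blob(w,*q,40); print(b,at_z(w,*b[0],.024))
E
```

```text
time_s: 30.92
ee_pos: [0.4923, 0.1032, 0.0336]
eef_rot: [-3.139, 0.0, 1.57]
force: [-0.2, 0.3, -0.2]
grip_width: 0.0818
grip_force: 0.0
[0.49344925 0.10362858 0.03550087]
((436.0447082519531, 276.51715087890625), (24.906169891357422, 30.71627426147461), 436.0) [ 0.52742151 -0.14671997  0.03      ]
((321.0453186035156, 254.06008911132812), (32.36850357055664, 81.6900863647461), 1779.0) [0.49205458 0.12306101 0.024     ]
((325.131103515625, 285.1851501464844), (103.16978454589844, 107.47400665283203), 6566.5) [0.49419705 0.10564147 0.024     ]
((325.2337341308594, 284.70050048828125), (105.53438568115234, 108.04232025146484), 8810.5) [0.49425186 0.10591942 0.024     ]
```

```bash
python3 -m inch '.75 .03 0 .4 0 0 0;.75 0 0 .2 0 0 0;.75 0 0 0 0 0 0;.75 0 0 0 0 0 0;.1 0 0 0 0 0 0;.1 0 0 0 0 0 0;.1 0 0 0 0 0 0;.1 0 0 0 0 0 0;.1 0 0 0 0 0 0;.1 0 0 0 0 0 0'
python3 -m inch '.1 0 0 -.2 0 0 0;.1 0 0 -.4 0 0 0;.1 0 0 -1 0 0 0;.1 0 0 -1 0 0 0;.1 0 0 -1 0 0 0;.1 0 0 -1 0 0 0;.1 0 0 0 0 0 0'
python3 - <<'E'
from h import *
w=snap('wrist','w11'); e=ctrl.get_obs()['ee_pos']; print(e)
x,a,A=blob(w,325,300,40); print(x,a,at_z(w,*x,e[2]+.0074)-e)
E
```

```text
time_s: 32.28
ee_pos: [0.493, 0.1049, 0.0168]
eef_rot: [3.141, -0.0, 1.571]
force: [-0.7, 0.0, 2.1]
grip_width: 0.0598
grip_force: 5.0
time_s: 33.15
ee_pos: [0.4939, 0.105, 0.1573]
eef_rot: [3.137, -0.001, 1.571]
force: [0.4, -0.1, -0.6]
grip_width: 0.0596
grip_force: 5.0
[0.49316829 0.10490096 0.15557969]
(324.04791259765625, 301.27349853515625) (116.35192108154297, 118.21385955810547) [0.00129064 0.00029859 0.0074    ]
```

```bash
python3 -m inch '.1 -.922 .131 0 0 0 0;.1 -.922 .131 0 0 0 0;.1 -.922 .131 0 0 0 0;.1 -.922 .131 0 0 0 0;.1 -.922 .131 0 0 0 0;.1 -.922 .131 0 0 0 0;.1 -.922 .131 0 0 0 0;.1 -.922 .131 0 0 0 0;.1 -.922 .131 0 0 0 0;.1 0 0 0 0 0 0'
python3 -m inch '.1 0 0 1 0 0 0;.1 0 0 1 0 0 0;.1 0 0 1 0 0 0;.1 0 0 .5 0 0 0;.1 0 0 .25 0 0 0;.1 0 0 .1 0 0 0;.1 0 0 0 0 0 0;.1 0 0 0 0 0 0'
```

```text
time_s: 34.45
ee_pos: [0.5278, -0.1451, 0.1534]
eef_rot: [-3.14, -0.001, 1.569]
force: [-0.8, 0.5, -0.9]
grip_width: 0.0597
grip_force: 5.0
time_s: 35.45
ee_pos: [0.5287, -0.1441, 0.0399]
eef_rot: [3.141, 0.0, 1.571]
force: [0.4, 0.6, -0.9]
grip_width: 0.0596
grip_force: 5.0
```

```bash
python3 -m inch '.1 0 0 .05 0 0 0;.1 0 0 .04 0 0 0;.1 0 0 0 0 0 0;.3 0 0 0 0 0 0;.5 0 0 0 0 0 0;.5 0 0 0 0 0 0;.5 0 0 -.2 0 0 0;.6 0 0 -1 0 0 0;.6 0 0 -1 0 0 0;.6 0 0 -1 0 0 0'
python3 -m inch '.75 1 .2 -.7 0 0 0;.75 1 .2 0 0 0 0;.75 1 .2 0 0 0 0;.75 1 .2 0 0 0 0;.75 1 .2 0 0 0 0;.75 1 .2 0 0 0 0;.75 1 .2 0 0 0 0;.75 1 .2 0 0 0 0;.75 1 .2 0 0 0 0;.75 1 .2 0 0 0 0'
python3 - <<'E'
from h import *
t=snap('top','top12'); s=snap('scene','scene12'); print(ctrl.get_obs()['ee_pos'])
im=cv2.resize(t['img'][200:320,240:520],None,fx=2.5,fy=2.5,interpolation=cv2.INTER_CUBIC)
i2=cv2.resize(s['img'][170:270,120:400],None,fx=2.5,fy=2.5,interpolation=cv2.INTER_CUBIC)
cv2.imwrite('pics/c12.png',np.vstack([im,i2]))
b=blob(t,434,272,25); print(b,at_z(t,*b[0],.044))
for n,q in {'ses':(290,293),'A':(288,250)}.items(): print(n,blob(t,*q)[1],at_z(t,*blob(t,*q)[0],.022).round(4))
E
```

```text
time_s: 36.7
ee_pos: [0.5283, -0.144, 0.134]
eef_rot: [3.141, 0.0, 1.571]
force: [-0.2, 0.9, -0.0]
grip_width: 0.075
grip_force: 0.0
time_s: 37.95
ee_pos: [0.5885, 0.157, 0.154]
eef_rot: [3.141, -0.0, 1.571]
force: [-0.5, -0.0, 0.5]
grip_width: 0.0825
grip_force: 0.0
[0.58833948 0.15821702 0.15374724]
((433.8873291015625, 276.8069763183594), (80.8247299194336, 82.6389389038086), 5145.5) [ 0.525666   -0.13851905  0.044     ]
ses (229.04150390625, 919.73095703125) [-0.3516  0.0838  0.022 ]
A (230.7352752685547, 954.998046875) [-0.391   0.0827  0.022 ]
```

View pics/c12.png

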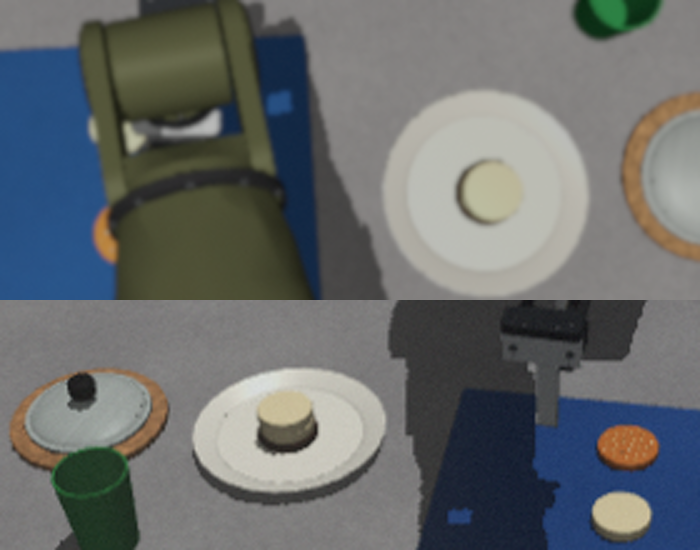

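The stack is neat: the top halva is at about (436,277) in the top view on the plate at (434,277), and the offset is what its height should give. Fetching halva A, then checking it.

```bash
python3 -m inch '.75 .81 .047 0 0 0 0;.75 .81 .047 0 0 0 0;.75 .81 .047 0 0 0 0;.75 0 0 1 0 0 0;.75 0 0 1 0 0 0;.75 0 0 1 0 0 0;.75 0 0 .9 0 0 0;.75 0 0 0 0 0 0;.75 0 0 0 0 0 0' 5
python3 - <<'E'
from h import *
t=load('top12'); print('stack top',at_z(t,436.4,276.8,.044))
w=snap('wrist','w13'); e=ctrl.get_obs()['ee_pos']; print(e)
for q in((325,275),(325,295)): b=blob(w,*q,40); print(b,at_z(w,*b[0],.024))
E
```

```text
time_s: 39.17
ee_pos: [0.5931, 0.2293, 0.0378]
eef_rot: [3.14, -0.0, 1.571]
force: [-0.3, 0.3, -0.0]
grip_width: 0.0825
grip_force: 0.0
stack top [ 0.5257239 -0.1447832  0.044    ]
[0.5932482  0.2292944  0.03805513]
((324.7410888671875, 283.7742919921875), (101.18276977539062, 106.77359008789062), 6058.0) [0.59413555 0.23116803 0.024     ]
((324.7460021972656, 282.64093017578125), (104.16514587402344, 106.44081115722656), 8568.0) [0.59413749 0.23182626 0.024     ]
```

Aligned. Closing on it and lifting.

```bash
python3 -m inch '.75 .03 0 .4 0 0 0;.75 0 0 .3 0 0 0;.75 0 0 0 0 0 0;.75 0 0 0 0 0 0;.1 0 0 0 0 0 0;.1 0 0 0 0 0 0;.1 0 0 0 0 0 0;.1 0 0 0 0 0 0;.1 0 0 0 0 0 0;.1 0 0 0 0 0 0'
python3 -m inch '.1 0 0 -.2 0 0 0;.1 0 0 -.4 0 0 0;.1 0 0 -1 0 0 0;.1 0 0 -1 0 0 0;.1 0 0 -1 0 0 0;.1 0 0 -1 0 0 0;.1 0 0 0 0 0 0'
python3 - <<'E'
from h import *
w=snap('wrist','w14'); e=ctrl.get_obs()['ee_pos']; print(e)
x,a,A=blob(w,325,300,40); print(x,a,at_z(w,*x,e[2]+.0074)-e)
E
```

```text
time_s: 40.48
ee_pos: [0.5926, 0.2298, 0.0157]
eef_rot: [3.141, -0.0, 1.571]
force: [-0.3, -0.3, 2.9]
grip_width: 0.0601
grip_force: 5.0
time_s: 41.35
ee_pos: [0.5935, 0.2301, 0.1565]
eef_rot: [3.137, -0.001, 1.571]
force: [-0.3, 0.2, -0.3]
grip_width: 0.0601
grip_force: 5.0
[0.59272976 0.22982598 0.15439389]
(323.8587951660156, 299.2602233886719) (114.85763549804688, 118.41380310058594) [0.00123066 0.00131568 0.0074    ]
```

```bash
python3 -m inch '.1 -.962 -.165 0 0 0 0;.1 -.962 -.165 0 0 0 0;.1 -.962 -.165 0 0 0 0;.1 -.962 -.165 0 0 0 0;.1 -.962 -.165 0 0 0 0;.1 -.962 -.165 0 0 0 0;.1 -.962 -.165 0 0 0 0;.1 -.962 -.165 0 0 0 0;.1 -.962 -.165 0 0 0 0;.1 -.962 -.165 0 0 0 0'
python3 -m inch '.1 -.962 -.165 0 0 0 0;.1 -.962 -.165 0 0 0 0;.1 -.962 -.165 0 0 0 0;.1 0 0 0 0 0 0;.1 0 0 1 0 0 0;.1 0 0 1 0 0 0;.1 0 0 .9 0 0 0;.1 0 0 .3 0 0 0;.1 0 0 .1 0 0 0;.1 0 0 0 0 0 0'
python3 -m inch '.1 0 0 0 0 0 0'
```

```text
time_s: 42.65
ee_pos: [0.5422, -0.0597, 0.1522]
eef_rot: [-3.14, -0.0, 1.571]
force: [0.7, -0.9, -1.1]
grip_width: 0.0598
grip_force: 5.0
time_s: 43.9
ee_pos: [0.5286, -0.1453, 0.0552]
eef_rot: [3.141, 0.0, 1.571]
force: [1.1, -0.2, 0.1]
grip_width: 0.0599
grip_force: 5.0
time_s: 44.02
ee_pos: [0.5286, -0.1455, 0.0554]
eef_rot: [3.14, 0.0, 1.571]
force: [0.3, 0.6, -1.2]
grip_width: 0.0598
grip_force: 5.0
```

```bash
python3 -m inch '.1 0 0 .09 0 0 0;.1 0 0 .05 0 0 0;.1 0 0 .03 0 0 0;.1 0 0 0 0 0 0;.3 0 0 0 0 0 0;.5 0 0 0 0 0 0;.5 0 0 0 0 0 0;.5 0 0 -.2 0 0 0;.6 0 0 -1 0 0 0;.6 0 0 -1 0 0 0'
python3 -m inch '.75 0 0 -1 0 0 0;.75 1 -.1 -.5 0 0 0;.75 1 -.1 0 0 0 0;.75 1 -.1 0 0 0 0;.75 1 -.1 0 0 0 0;.75 1 -.1 0 0 0 0;.75 1 -.1 0 0 0 0;.75 1 -.1 0 0 0 0;.75 1 -.1 0 0 0 0;.75 0 0 0 0 0 0'
python3 - <<'E'
from h import *
t=snap('top','top15'); s=snap('scene','scene15'); print(ctrl.get_obs()['ee_pos'])
b=blob(t,437,275,25); print(b,at_z(t,*b[0],.058))
b=blob(t,290,293); print('ses',b,at_z(t,*b[0],.020))
w=snap('wrist','w15'); b=blob(w,320,200,60); print(b,at_z(w,*b[0],.02))
im=cv2.resize(t['img'][200:320,240:520],None,fx=2.5,fy=2.5,interpolation=cv2.INTER_CUBIC)
i2=cv2.resize(s['img'][170:270,120:400],None,fx=2.5,fy=2.5,interpolation=cv2.INTER_CUBIC)
cv2.imwrite('pics/c15.png',np.vstack([im,i2]))
E
```

```text
time_s: 45.28
ee_pos: [0.5282, -0.1454, 0.1166]
eef_rot: [-3.141, -0.0, 1.571]
force: [-1.1, -0.4, -0.5]
grip_width: 0.0751
grip_force: 0.0
time_s: 46.52
ee_pos: [0.504, 0.0959, 0.1609]
eef_rot: [3.141, -0.0, 1.573]
force: [0.1, -1.4, -0.0]
grip_width: 0.082
grip_force: 0.0
[0.50426845 0.09433962 0.16070883]
((433.8722229003906, 276.8147888183594), (80.63541412353516, 82.63054656982422), 5130.5) [ 0.52465353 -0.1357317   0.058     ]
ses ((290.0841979980469, 292.8338928222656), (24.441162109375, 24.853853225708008), 455.5) [0.48417396 0.21909736 0.02      ]
((365.712890625, 61.08928680419922), (343.90032958984375, 693.747314453125), 79155.5) [0.53747088 0.23237611 0.02      ]
```

View pics/c15.png

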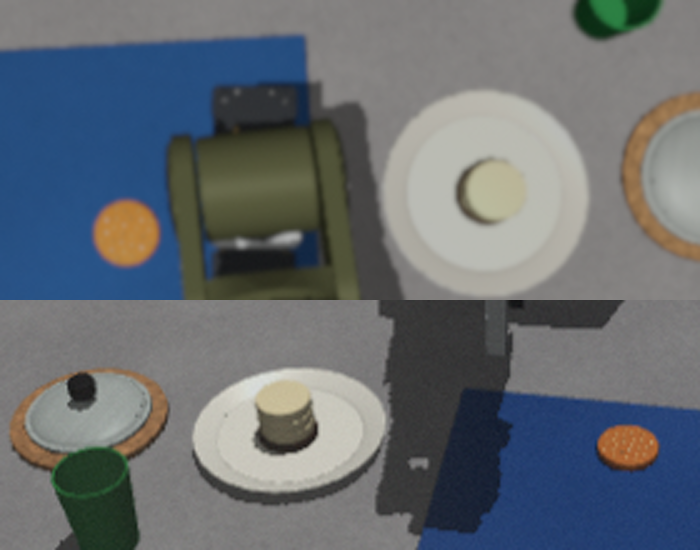

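Three halva rounds now stand on the cocoa biscuit, with the top one at about (438,276) in the top view. The sesame biscuit has not moved, at (290,293).

```bash
python3 -m inch '.75 .833 -.133 0 0 0 0;.75 .833 -.133 0 0 0 0;.75 .833 -.133 0 0 0 0;.75 .833 -.133 0 0 0 0;.75 .833 -.133 0 0 0 0;.75 0 0 1 0 0 0;.75 0 0 1 0 0 0;.75 0 0 1 0 0 0;.75 0 0 1 0 0 0;.75 0 0 0 0 0 0' 5
python3 - <<'E'
from h import *
t=load('top15'); print('stack top',at_z(t,438,276.4,.058))
w=snap('wrist','w16'); e=ctrl.get_obs()['ee_pos']; print(e)
h=cv2.cvtColor(w['img'],cv2.COLOR_BGR2HSV); m=cv2.inRange(h,(5,120,40),(22,255,255)); m[340:]=0
c=max(cv2.findContours(m,0,1)[0],key=cv2.contourArea); x,a,_=cv2.fitEllipse(cv2.convexHull(c)); print(x,a,at_z(w,*x,.02))
E
```

```text
time_s: 47.92
ee_pos: [0.4835, 0.2184, 0.0389]
eef_rot: [-3.138, 0.001, 1.57]
force: [0.2, -0.5, 1.0]
grip_width: 0.0819
grip_force: 0.0
stack top [ 0.52573713 -0.14592659  0.058     ]
[0.48437599 0.21881196 0.04050833]
(327.21075439453125, 276.76617431640625) (110.45947265625, 115.39266967773438) [0.48586136 0.22228346 0.02      ]
```

```bash
python3 -m inch '.75 .05 0 .5 0 0 0;.75 0 0 .31 0 0 0;.75 0 0 0 0 0 0;.75 0 0 0 0 0 0;.2 0 0 0 0 0 0;.2 0 0 0 0 0 0;.2 0 0 0 0 0 0;.2 0 0 0 0 0 0;.2 0 0 0 0 0 0;.2 0 0 0 0 0 0'
python3 -m inch '.2 0 0 -.2 0 0 0;.2 0 0 -.4 0 0 0;.2 0 0 -1 0 0 0;.2 0 0 -1 0 0 0;.2 0 0 -1 0 0 0;.2 0 0 -1 0 0 0;.2 0 0 0 0 0 0'
python3 - <<'E'
from h import *
w=snap('wrist','w17'); e=ctrl.get_obs()['ee_pos']; print(e)
h=cv2.cvtColor(w['img'],cv2.COLOR_BGR2HSV); m=cv2.inRange(h,(5,120,40),(22,255,255)); m[365:]=0
c=max(cv2.findContours(m,0,1)[0],key=cv2.contourArea); x,a,_=cv2.fitEllipse(cv2.convexHull(c)); print(x,a,at_z(w,*x,e[2]+.006)-e)
E
```

```text
time_s: 49.22
ee_pos: [0.4844, 0.2211, 0.0163]
eef_rot: [3.141, -0.0, 1.571]
force: [0.8, 0.1, 5.2]
grip_width: 0.0658
grip_force: 5.0
time_s: 50.1
ee_pos: [0.4851, 0.2213, 0.1567]
eef_rot: [3.138, -0.001, 1.571]
force: [-0.7, -0.4, -1.1]
grip_width: 0.0655
grip_force: 5.0
[0.48440602 0.2210848  0.15491987]
(324.266845703125, 296.8688659667969) (121.5746078491211, 128.1759033203125) [0.00138004 0.00214914 0.006     ]
```

```bash
python3 -m inch '.2 -.941 .113 0 0 0 0;.2 -.941 .113 0 0 0 0;.2 -.941 .113 0 0 0 0;.2 -.941 .113 0 0 0 0;.2 -.941 .113 0 0 0 0;.2 -.941 .113 0 0 0 0;.2 -.941 .113 0 0 0 0;.2 -.941 .113 0 0 0 0;.2 -.941 .113 0 0 0 0;.2 -.941 .113 0 0 0 0'
python3 -m inch '.2 -.941 .113 0 0 0 0;.2 -.941 .113 0 0 0 0;.2 -.941 .113 0 0 0 0;.2 0 0 0 0 0 0;.2 0 0 1 0 0 0;.2 0 0 1 0 0 0;.2 0 0 .6 0 0 0;.2 0 0 .2 0 0 0;.2 0 0 0 0 0 0;.2 0 0 0 0 0 0'
```

```text
time_s: 51.4
ee_pos: [0.5176, -0.0621, 0.1529]
eef_rot: [-3.14, -0.0, 1.571]
force: [-0.3, -0.4, -0.3]
grip_width: 0.0656
grip_force: 5.0
time_s: 52.65
ee_pos: [0.5288, -0.146, 0.0711]
eef_rot: [3.14, 0.0, 1.571]
force: [-0.6, 0.5, 0.2]
grip_width: 0.0653
grip_force: 5.0
```

```bash
python3 -m inch '.2 0 0 .12 0 0 0;.2 0 0 .05 0 0 0;.2 0 0 .03 0 0 0;.2 0 0 .02 0 0 0;.2 0 0 0 0 0 0;.35 0 0 0 0 0 0;.55 0 0 0 0 0 0;.55 0 0 0 0 0 0;.55 0 0 -.2 0 0 0;.6 0 0 -1 0 0 0'
python3 -m inch '.6 0 0 -1 0 0 0;.75 0 0 -1 0 0 0;.75 1 -.1 0 0 0 0;.75 1 -.1 0 0 0 0;.75 1 -.1 0 0 0 0;.75 1 -.1 0 0 0 0;.75 1 -.1 0 0 0 0;.75 1 -.1 0 0 0 0;.75 0 0 0 0 0 0;.75 0 0 0 0 0 0'
python3 - <<'E'
from h import *
t=snap('top','top18'); s=snap('scene','scene18'); o=ctrl.get_obs();print(o['ee_pos'],o['grip_force'])
b=blob(t,438,276,35); print(b,at_z(t,*b[0],.068))
im=cv2.resize(t['img'][190:340,380:600],None,fx=2,fy=2,interpolation=cv2.INTER_CUBIC)
i2=cv2.resize(s['img'][170:300,120:340],None,fx=2,fy=2,interpolation=cv2.INTER_CUBIC)
cv2.imwrite('pics/c18.png',np.vstack([im,i2]))
E
```

```text
time_s: 53.9
ee_pos: [0.5276, -0.1457, 0.0989]
eef_rot: [-3.139, -0.001, 1.571]
force: [0.9, 0.8, -0.3]
grip_width: 0.0749
grip_force: 0.0
time_s: 55.15
ee_pos: [0.5105, 0.0336, 0.1598]
eef_rot: [3.141, 0.0, 1.571]
force: [0.8, -0.3, -0.3]
grip_width: 0.0821
grip_force: 0.0
[0.51043774 0.03327972 0.15961358] 0.0
((438.99798583984375, 275.2169494628906), (24.89639663696289, 26.001178741455078), 483.0) [ 0.52791576 -0.14637568  0.068     ]
```

View pics/c18.png

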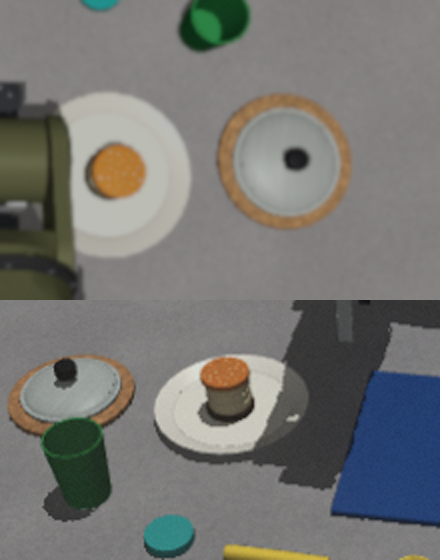

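The stack is complete, with the sesame biscuit on top within about 3 mm of the plate's centre. The board has no pieces left in view, and the lid sits centred on the trivet.

```bash
python3 -c "
from station import ticket
print(ticket.hand_in())"
```

```text
the job is handed in; nothing more can be done
None
```

The job is handed in after about 55 s of robot time, with no verdict returned: the lid lies knob up on the trivet, and cocoa, three halva rounds and sesame are stacked in the middle of the plate, the sesame biscuit measured within about 3 mm of centre.

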